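# Offer the handle up to the wooden plane for gluing

### The arm

A 6-joint arm with a two-finger parallel gripper is mounted at the origin on the work surface. World frame = base frame: x ahead of the robot, y to its left, z up, the work surface at z = 0. Lengths are in mm, angles in degrees, forces in N, time in s.
With the tool pointing down it reaches from about 400 to 925 mm from the base axis. Payload 3.4 kg.
Tool frame: the origin (TCP) lies at the very end of the fingers, on their centre line; the grasp point (between the pads) lies 19 mm behind it (grip_point_offset is the distance from the TCP to the grasp point, in mm); z points along the fingers, x is the direction in which the jaws open and shut, and the axes are right-handed (so a half turn about z gives the same grasp; the last joint's range is limited). The gripper opens to 85 mm and grips with 20 to 120 N. Pads are 22 mm wide; open, the fingers measure 114 mm over their backs; the gripper's body (76 mm by 85 mm) begins 54 mm behind the grasp point. The pads swing forward as they close: fully open they stand 13 mm farther back than shut.
Start: joints at [64.887, 17.578, 86.31, -0, 76.112, -4.211], TCP at [205.162, 537.159, 195.805] pointing down, gripper open.
Joint ranges: [-179.03, 179.03], [-60, 130.46], [8.19, 133.38], [-81.62, 261.62], [5.75, 156.47], [-153.77, 153.77]. Speed limits (degrees/s): [147.25, 147.25, 180, 180, 180, 180].

### API

Orientations are given as [roll, pitch, yaw] about the fixed x, y, z axes, in that order (R = Rz(yaw) Ry(pitch) Rx(roll)).
In Python, from cell import * gives the robot as it stands. The module is installed in compiled form; this text tells all that it offers.
- The arm moves only by the tool arm_command, never from a script. Its argument "plan" is one flat list of numbers, 4 for each row, row after row: the shift along the tool's x, y, z in mm, then the turn about the tool's z in degrees. In form: [dx, dy, dz, spin, dx, dy, dz, spin, ...]. A call has 1 to 12 rows; each row shifts and turns the commanded pose from where the row before left it, along the tool's axes as they then stand; what a row does not reach is not made up. A row lasts 1/10 s, in which the tool goes at most 50 mm and 8.59 degrees, less where a joint would pass 70% of its speed; a pose out of reach is approached as far as the arm can. A call is refused whole if a number of a shift passes 50 or a number of a turn 8.59, either way. A call with a gripper value outside its range is refused whole. "hand" is the finger opening in mm, from 0 to 85.4, set as the call begins (left out, the last holds). The fingers move at their own pace and stop on an object; the grip force is fixed at half the most. Time passes only in rows, so rows that do not move let the fingers close. It gives the time, the measured TCP pose, the force and the opening at its end, in the units of the state.
- get_obs(): the state, without advancing time (a new reading comes with each control period).
- camera(name): name is "scene" or "top"; returns a dict with "img" (384x512x3 uint8, red, green, blue), "z_map" (384x512 float32, mm along the optical axis (not along the pixel's ray), 0 where there is no reading), "intrinsics" (3x3 intrinsics, pixels), "world_from_camera" (4x4, takes a point from camera to world coordinates). Camera axes: x right, y down, z forward; pixel columns grow to the right and rows downward; lengths in mm; the calibration is good to about 2 mm. A picture is of the moment at which its call begins.
- hand_in(): hands the job in, once; it reports no verdict.
The state is a dict: "clock": time; "joints": joint angles; "qd": joint speeds; "tau": joint torques, N m; "tool_pos": TCP position; "ee_rot": TCP orientation; "wrist_force": force on the tool from outside, world axes, zero at the start; "moment": the same for the moment, N m; "finger_gap": finger opening in mm.
Only numpy, scipy, OpenCV 4.12 (cv2) and the standard library are available. Lean on these libraries where they do the work, as an engineer would, in place of code of your own. Each camera call takes 0.05 s, during which the arm holds its last target.

### The job

The loose wooden handle belongs in the mortise at the back of the wooden plane: pick it up, carry it over the toolbox and bring it above the mortise, upright, horn towards the back of the plane, centred and squarely in line so that it could be lowered straight in. Finish there still holding it steady, with about 18 mm of clear air between its underside and the plane, so that I can get the glue brush in underneath before it goes home. On the way do not touch the plane, the toolbox or the mallet in it with handle or gripper, and leave the glue jar and the marking gauge alone.

Things in the scene. Friction and masses are not known exactly. Their poses are not given: they have to be found in the camera images.
- handle_center (a point): Loose dark walnut handle (plane tote), 104 mm tall, 26 mm thick, about 100 g, standing upright on its foot on the bench. Point: on its mid-plane, 52 mm above the underside. x points to its front, y across the thickness, z up. Pinch it across its flat sides (y = +-13 mm) at the grip, 46 to 74 mm above the underside, where it spans x = -17 to +17 mm. Reads none while held
- handle_base (a point): Centre of the handle's underside, same axes, 52 mm below handle_center; on the bench (height 0) at the start. The foot above it is 92 mm long (x -46 to +46), 26 mm wide and 20 mm high, then narrows to the grip
- handle_horn (a point): Tip of the horn, the backward-pointing beak at the handle's top: x -50 mm, z 101 mm from handle_base, on the same axes
- mortise (a point): Centre of the mouth of the handle mortise in the plane's rear deck, at deck level, 44 mm above the bench. x points along the plane to its toe (front), y across it, z up. A rectangular pocket 96 mm long (x), 30 mm wide (y), 14 mm deep
- plane: Wooden hand plane, pale beech, without its iron, lying loose on the bench; 70 mm wide. Origin on its underside below the mortise's centre, axes as the mortise's. It reaches 105 mm back to the heel and 275 mm forward to the toe; the rear deck is 44 mm high, and from x = 75 mm on it rises to 66 mm and has the open throat
- toolbox: Long open dark wooden toolbox, 420 mm (x) by 120 mm (y), rim 62 mm high, walls 9 mm; heavy, loose on the bench between handle and plane. Origin under its centre, x along its length. Three chisels lie in its near half, below the rim
- mallet_head (a point): Centre of the head of the mallet that lies loose in the far half of the toolbox: pale wooden head 70 x 88 x 66 mm, whose top is 75 mm above the bench, its 20 mm thick handle along the toolbox away from the robot
- glue_jar: Closed cream glue jar with a steel lid, 68 mm across, 85 mm tall, standing on the bench beside the work. Origin at the centre of its underside, z up
- gauge: Wooden marking gauge, beam 200 mm long (x), fence 62 mm wide, 64 mm tall over its brass screw, lying on the bench beside the work. Origin under its centre

How it is judged:
By the outcome, as a careful person would: the job done as asked, in the order asked, and still so for the second after the job is handed in, while the arm keeps its last pose, push and grip.
It also fails if it takes over 42 s, if anything falls off the work surface, if the arm or the gripper's body presses on something with over 40 N, if the wrist force passes 120 N, or if a joint passes its speed limit or range.

## Working session

There is one attempt and no reset: what is moved stays moved. The work goes in short steps, Python scripts to look and compute and a tool call to move; the robot and the scene stay as the last step left them, time stands still between calls to the robot, and variables do not carry over. Pictures are saved under pics/ and viewed, and the job is handed in when it is done.

Besides the shell and the picture viewer there is one more tool, called after ">>>" as name(argument=value, ...) on one line, values as JSON. arm_command: Moves the arm, as the interface text tells. Its arguments: {"type":"object","properties":{"plan":{"type":"array","items":{"type":"number"}},"hand":{"type":"number"}},"required":["plan"]}

```bash
mkdir -p pics; cat > h.py <<'E'
from cell import *
import numpy as np, cv2
def snap(n,tag):
    c=camera(n); cv2.imwrite(f"pics/{tag}.png",cv2.cvtColor(c["img"],cv2.COLOR_RGB2BGR)); np.savez(f"{tag}.npz",**c); return c
def cloud(c):
    z=np.asarray(c["z_map"],float);K=c["intrinsics"];T=c["world_from_camera"]
    v,u=np.mgrid[:z.shape[0],:z.shape[1]]
    P=np.stack([(u-K[0,2])/K[0,0]*z,(v-K[1,2])/K[1,1]*z,z],-1)
    W=P@T[:3,:3].T+T[:3,3]; W[z==0]=np.nan
    return W
E
python3 - <<'E'
from h import *
o=get_obs()
for k,v in o.items(): print(k,np.round(v,2))
for n in("scene","top"):
    c=snap(n,n+"0"); print(n,c["intrinsics"],np.round(c["world_from_camera"],3))
E
```

```text
clock 0.0
joints [64.89 17.62 86.38  0.   76.11 -4.21]
qd [-0.03 -0.02 -0.    0.01  0.04  0.  ]
tau [-0.000e+00 -4.576e+01 -2.519e+01 -0.000e+00  1.000e-02 -0.000e+00]
tool_pos [204.83 536.47 194.89]
ee_rot [-1.7999e+02  1.2000e-01  6.9100e+01]
wrist_force [0.2  0.14 0.87]
moment [-0.03 -0.01 -0.01]
finger_gap 85.2
scene [[368.06313256   0.         257.08609374]
 [  0.         368.06313256 200.51799211]
 [  0.           0.           1.        ]] [[-4.100000e-01  6.140000e-01 -6.740000e-01  1.284407e+03]
 [ 9.120000e-01  2.880000e-01 -2.920000e-01  3.344860e+02]
 [ 1.500000e-02 -7.350000e-01 -6.780000e-01  8.825210e+02]
 [ 0.000000e+00  0.000000e+00  0.000000e+00  1.000000e+00]]
top [[403.37428996   0.         257.27949831]
 [  0.         403.37428996 186.10390532]
 [  0.           0.           1.        ]] [[ 2.800000e-02 -9.800000e-01  1.960000e-01  2.944940e+02]
 [-1.000000e+00 -2.800000e-02  2.000000e-03  1.926200e+01]
 [ 4.000000e-03 -1.960000e-01 -9.810000e-01  1.295978e+03]
 [ 0.000000e+00  0.000000e+00  0.000000e+00  1.000000e+00]]
```

View pics/scene0.png

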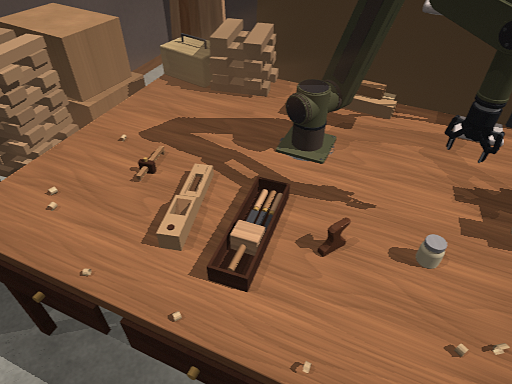

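View pics/top0.png

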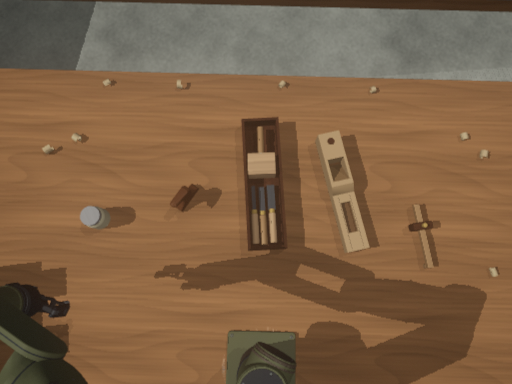

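The top view shows the handle at about (184,197), the toolbox at (264,185), and the plane at (343,190) with its mortise at (348,215) near the robot. The jar is at (93,217) and the gauge at (422,235). Next I measure them from the depth clouds.

```bash
cat > m.py <<'E'
from h import *
cl={n:cloud(dict(np.load(n+"0.npz"))) for n in("scene","top")}
def big(n,x0,y0,x1,y1,f=5):
    im=cv2.imread(f"pics/{n}0.png")[y0:y1,x0:x1]; return cv2.resize(im,None,fx=f,fy=f,interpolation=cv2.INTER_CUBIC)
E
python3 - <<'E'
from m import *
t=cl["top"];s=cl["scene"]
print("bench z",np.nanmedian(t[250:300,200:230,2]),np.nanmedian(s[270:290,300:340,2]))
def box(W,lo,hi):
    P=W.reshape(-1,3);P=P[~np.isnan(P[:,0])];return P[np.all((P>lo)&(P<hi),1)]
for n,(px,win) in {"top":(t,(150,230,170,225)),"scene":(s,(300,365,205,270))}.items():
    P=px[win[2]:win[3],win[0]:win[1]].reshape(-1,3);P=P[P[:,2]>8]
    for a,b in((8,25),(25,45),(45,75),(75,98),(98,130)):
        q=P[(P[:,2]>a)&(P[:,2]<b)]
        if len(q)>2:print(n,a,b,len(q),q.mean(0).round(1),q.min(0).round(1),q.max(0).round(1))
for n,(W,win) in {"top":(t,(310,375,125,258)),"scene":(s,(155,218,160,252))}.items():
    P=W[win[2]:win[3],win[0]:win[1]].reshape(-1,3)
    for a,b in((38,50),(60,72)):
        q=P[(P[:,2]>a)&(P[:,2]<b)]
        r=cv2.minAreaRect(q[:,:2].astype(np.float32));print(n,a,len(q),np.median(q[:,2]).round(1),r,cv2.boxPoints(r).round(1).tolist())
cv2.imwrite("pics/a.png",np.hstack([big("top",165,175,215,225,8),big("top",320,180,370,230,8)]))
cv2.imwrite("pics/b.png",np.hstack([big("scene",305,205,365,265,6),big("scene",160,160,220,220,6)]))
E
```

```text
bench z -0.962163838971037 1.8160288161368499
top 8 25 80 [508.9 240.1  18.7] [463.4 212.7   8.6] [551.3 278.9  24.6]
top 25 45 67 [501.9 243.   32.6] [470.5 222.7  25.4] [540.  271.6  42.8]
top 45 75 29 [497.6 240.9  57.5] [484.1 230.6  45.2] [514.5 256.1  74.8]
top 75 98 96 [507.9 243.8  92.2] [467.  227.6  75.9] [530.2 272.5  97.9]
top 98 130 124 [486.4 260.9 101.2] [462.4 238.2  98.1] [512.7 281.5 106.6]
scene 8 25 105 [524.7 249.9  17.4] [468.7 217.1   8. ] [551.2 286.8  25. ]
scene 25 45 132 [520.4 250.5  33.3] [475.  225.7  25. ] [548.5 282.2  44.9]
scene 45 75 84 [518.7 253.9  59.7] [502.2 234.3  45.4] [529.3 271.2  74.9]
scene 75 98 110 [517.4 253.5  90.1] [482.6 232.3  75.1] [532.9 281.3  98. ]
scene 98 130 130 [493.7 263.2 102.8] [464.6 241.3  98.1] [526.6 286.7 108.1]
top 38 1196 43.7 ((537.2527465820312, -247.49612426757812), (377.6793518066406, 72.1240234375), 14.220462799072266) [[345.29998779296875, -258.8999938964844], [363.1000061035156, -328.79998779296875], [729.2000122070312, -236.10000610351562], [711.4000244140625, -166.10000610351562]]
top 60 915 65.4 ((631.4847412109375, -223.24221801757812), (186.97254943847656, 71.701171875), 14.386693954467773) [[532.0, -211.6999969482422], [549.7999877929688, -281.20001220703125], [730.9000244140625, -234.6999969482422], [713.0999755859375, -165.3000030517578]]
scene 38 716 45.2 ((536.4403076171875, -242.83888244628906), (385.496826171875, 71.63858032226562), 14.358163833618164) [[340.79998779296875, -255.89999389648438], [358.6000061035156, -325.29998779296875], [732.0999755859375, -229.6999969482422], [714.2999877929688, -160.3000030517578]]
scene 60 778 67.1 ((668.0745849609375, -182.27542114257812), (274.7173156738281, 151.8222198486328), 45.13784408569336) [[517.4000244140625, -226.10000610351562], [625.0, -333.20001220703125], [818.7999877929688, -138.5], [711.2000122070312, -31.399999618530273]]
```

```bash
python3 - <<'E'
from m import *
im=np.vstack([cv2.imread("pics/a.png")[:, :720] if 0 else cv2.resize(cv2.imread("pics/a.png"),(600,300)),cv2.resize(cv2.imread("pics/b.png"),(600,300))])
cv2.imwrite("pics/c.png",im)
E
```

```text
(no output)
```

View pics/c.png

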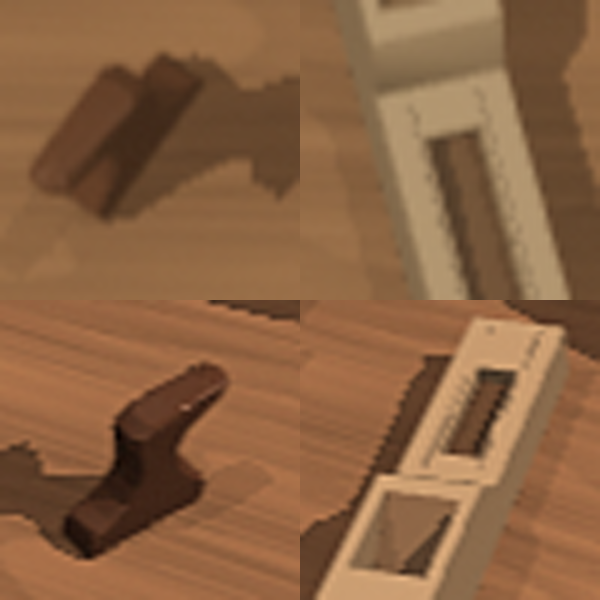

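```bash
python3 - <<'E'
from m import *
t=cl["top"];s=cl["scene"]
def rect(q,lab):
    (c,(w,h),a)=cv2.minAreaRect(q[:,:2].astype(np.float32))
    if w<h: w,h,a=h,w,a-90
    a=(a+90)%180-90
    print(lab,len(q),"c",np.round(c,1),"LxW",round(w,1),round(h,1),"yaw",round(a,1))
for n,W,win,off in(("top",t,(150,230,170,225),-1),("scene",s,(300,365,205,270),1.8)):
    P=W[win[2]:win[3],win[0]:win[1]].reshape(-1,3).copy();P[:,2]-=off
    rect(P[(P[:,2]>5)&(P[:,2]<120)],n+" all")
    rect(P[(P[:,2]>5)&(P[:,2]<24)],n+" foot")
    rect(P[(P[:,2]>70)],n+" top")
    rect(P[(P[:,2]>95)],n+" top95")
# plane, deck & front
for n,W,win,off in(("top",t,(310,375,125,258),-1),("scene",s,(155,218,160,252),1.8)):
    P=W[win[2]:win[3],win[0]:win[1]].reshape(-1,3).copy();P[:,2]-=off
    P=P[(P[:,1]<-120)&(P[:,2]>5)&(P[:,2]<70)]
    rect(P[P[:,2]>10],n+" plane all")
    rect(P[P[:,2]>40],n+" >40"); d=P[(P[:,2]>42)&(P[:,2]<46)]; print(np.median(d[:,2])); 
    # mortise floor
    u=np.array([np.cos(np.radians(14.3)),np.sin(np.radians(14.3))]);v=np.array([-u[1],u[0]])
    f=P[(P[:,2]>26)&(P[:,2]<35)]; f=f[(f@np.r_[u,0]<500)]
    c=f.mean(0); print("floor",len(f),np.median(f,0).round(1),c.round(1))
for n,W,win,off in(("top",t,(235,292,110,255),-1),("scene",s,(205,293,175,290),1.8)):
    P=W[win[2]:win[3],win[0]:win[1]].reshape(-1,3).copy();P[:,2]-=off
    rect(P[(P[:,2]>56)&(P[:,2]<67)&(P[:,1]>-120)],n+" toolbox rim"); q=P[P[:,2]>70];rect(q,"mallet");print(np.median(q[:,2]), q[:,2].max())
E
```

```text
top all 523 c [511.9 241.1] LxW 258.6 177.8 yaw -88.4
top foot 192 c [511.9 241.1] LxW 258.6 177.8 yaw -88.4
top top 225 c [496.1 255.1] LxW 74.1 26.0 yaw -33.1
top top95 174 c [492.9 257.6] LxW 65.7 25.1 yaw -32.0
scene all 579 c [442.5 277. ] LxW 249.6 130.9 yaw 3.4
scene foot 130 c [442.5 277. ] LxW 249.6 130.9 yaw 3.4
scene top 249 c [498.2 258.2] LxW 75.8 28.6 yaw -31.3
scene top95 149 c [494.7 260.6] LxW 67.7 25.3 yaw -32.3
top plane all 2889 c [ 552.  -282.5] LxW 388.6 148.0 yaw 14.5
top >40 2204 c [ 538.2 -247.2] LxW 379.6 72.2 yaw 14.3
44.22810785415936
floor 290 [ 456.8 -267.1   31.1] [ 456.2 -263.5   31.1]
scene plane all 2227 c [ 550.1 -326.5] LxW 402.8 241.6 yaw 14.2
scene >40 1595 c [ 537.1 -242.5] LxW 386.9 72.3 yaw 14.3
43.86607502672287
floor 162 [ 449.4 -265.7   30.7] [ 451.2 -261.1   30.8]
top toolbox rim 988 c [558.2   2.9] LxW 421.0 120.2 yaw 4.8
mallet 592 c [612.2  10.1] LxW 84.9 69.4 yaw -88.2
75.15351206335004 82.66373779902665
scene toolbox rim 1014 c [556.5   6.8] LxW 425.3 121.2 yaw 4.9
mallet 527 c [614.   15.4] LxW 87.9 72.2 yaw -88.4
74.68274117267795 78.97649784359324
```

```bash
python3 - <<'E'
from m import *
t=cl["top"];s=cl["scene"]
a=np.radians(-32.3);u=np.array([np.cos(a),np.sin(a)]);v=np.array([-u[1],u[0]])
for n,W,off in(("top",t,-1),("scene",s,1.8)):
    P=W.reshape(-1,3).copy();P[:,2]-=off
    d=P[:,:2]-[507.5,250]; P=P[np.hypot(*d.T)<75]; d=P[:,:2]-[507.5,250]
    L=np.c_[d@u,d@v,P[:,2]]
    for z0,z1 in((5,10),(10,16),(16,22),(22,30),(30,46),(46,74),(74,85),(85,95),(95,108)):
        q=L[(L[:,2]>z0)&(L[:,2]<z1)]
        if len(q): print(n,z0,len(q),"x",q[:,0].min().round(1),q[:,0].max().round(1),"y",q[:,1].min().round(1),q[:,1].max().round(1), np.percentile(q[:,1],[5,50,95]).round(1))
E
```

```text
top 5 50 x -69.5 66.5 y -71.3 67.4 [-63.2 -14.4  56.9]
top 10 12 x -44.7 39.6 y -14.9 -11.8 [-14.9 -14.2 -12.5]
top 16 36 x -43.9 46.4 y -15.4 8.9 [-14.9 -11.9   7.3]
top 22 46 x -40.6 45.1 y -14.5 9.5 [-14.2  -3.4   6.8]
top 30 50 x -35.4 30.3 y -16.5 1.3 [-14.7 -12.1  -3.4]
top 46 27 x -21.1 16.3 y -15.8 -5.7 [-15.5 -13.2  -8.6]
top 74 12 x -14.7 24.8 y -14.8 -0.2 [-14.8 -13.7  -6.8]
top 85 36 x -29.2 23.7 y -15.1 10.0 [-14.5 -10.4   7.7]
top 95 174 x -49.3 16.5 y -14.0 11.1 [-13.1  -1.8   9.4]
scene 5 29 x -65.7 50.5 y -11.2 74.2 [-6.6 14.1 31.3]
scene 10 34 x -45.0 46.4 y -11.5 16.2 [-7.2 13.9 15.5]
scene 16 45 x -45.1 44.8 y -10.8 16.0 [-8.4 13.6 15.3]
scene 22 68 x -43.0 44.5 y -12.5 16.4 [-9.7  9.9 15.5]
scene 30 82 x -34.8 31.0 y -10.1 16.0 [-6.8 11.6 15.6]
scene 46 77 x -15.1 20.0 y -8.2 17.2 [-6.5 12.9 16. ]
scene 74 31 x -16.2 22.4 y -5.2 16.7 [-3.9 13.7 16. ]
scene 85 58 x -34.5 25.6 y -12.0 16.1 [-7.9 11.1 15.8]
scene 95 149 x -50.3 17.4 y -10.5 14.8 [-8.2  4.4 13.6]
```

Both views agree once averaged:

| Object | Position (x, y) | Yaw |
|---|---|---|
| Handle | (507.5, 250) | -32.3° |
| Mortise | about (455, -266) | 14.3° |
| Toolbox | about (557, 5) | not needed yet |

The slice heights match the text. The first move turns the tool by +11.4° and goes above the handle.

>>> arm_command(plan=[0,0,0,5.7,0,0,0,5.7,-4,20,0,0,-8,40,0,0,-9,45,0,0,-9,45,0,0,-10,50,0,0,-10,50,0,0,-9,45,0,0,-9,45,0,0,-8,40,0,0,-5,29,0,0], hand=85)

```text
clock: 1.3
tool_pos: [507.7, 249.1, 195.4]
ee_rot: [180.0, 0.0, 57.6]
wrist_force: [-0.7, -0.2, 0.6]
finger_gap: 84.8
```

>>> arm_command(plan=[0,0,0,0,0,0,0,0,0,0,0,0])

```text
clock: 1.6
tool_pos: [505.0, 252.0, 195.4]
ee_rot: [-179.9, 0.0, 57.7]
wrist_force: [-0.4, 0.2, 0.7]
finger_gap: 84.9
```

```bash
python3 - <<'E'
from h import *
o=get_obs();print(o["tool_pos"],o["ee_rot"],o["joints"],o["clock"])
for n in("scene","top"):
    c=snap(n,n+"1")
    K=c["intrinsics"];T=np.linalg.inv(c["world_from_camera"])
    p=K@(T@np.r_[o["tool_pos"],1])[:3];print(n,p[:2]/p[2])
E
python3 -c "
import cv2,numpy as np
a=cv2.imread('pics/scene1.png')[110:270,260:460];b=cv2.imread('pics/top1.png')[100:260,100:300]
cv2.imwrite('pics/d.png',cv2.resize(np.hstack([a,b]),None,fx=2,fy=2,interpolation=cv2.INTER_CUBIC))"
```

```text
[505.04183139 251.97761889 195.44690464] [-1.79928363e+02  4.08570870e-02  5.77279024e+01] [ 2.22028436e+01  1.67921595e+01  8.75488874e+01  3.56617719e-02
  7.57338329e+01 -3.55338438e+01] 1.6
scene [342.00751788 201.58340826]
top [174.18911182 187.22324301]
```

View pics/d.png

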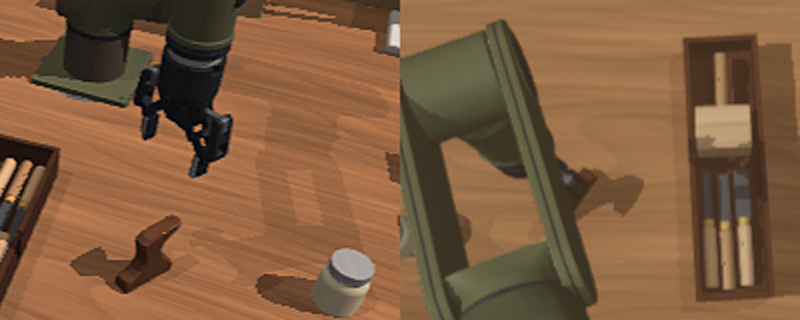

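```bash
python3 - <<'E'
from h import *
o=np.array([505.04,251.98,195.45]);a=np.radians(57.7);x=np.array([np.cos(a),np.sin(a)]);y=np.array([np.sin(a),-np.cos(a)])
for n,off in(("scene",1.8),("top",-1)):
    W=cloud(dict(np.load(n+"1.npz"))).reshape(-1,3);d=W-o
    L=np.c_[d[:,:2]@x,d[:,:2]@y,W[:,2]]
    L=L[(np.hypot(L[:,0],L[:,1])<75)&(L[:,2]>150)]
    for z0,z1 in((180,205),(205,215),(215,225),(225,240),(240,260),(260,280)):
        q=L[(L[:,2]>z0)&(L[:,2]<z1)]
        for sg in(-1,1):
            r=q[q[:,0]*sg>0]
            if len(r)>3: print(n,z0,sg,len(r),"x",r[:,0].min().round(1),r[:,0].max().round(1),"y",r[:,1].min().round(1),r[:,1].max().round(1))
E
```

```text
scene 240 -1 26 x -49.2 -41.2 y -12.2 10.2
scene 240 1 21 x 41.6 55.5 y -5.3 11.1
scene 260 -1 46 x -57.7 -40.9 y -11.2 11.5
scene 260 1 50 x 41.3 57.0 y -6.2 10.7
```

```bash
python3 - <<'E'
from h import *
c=dict(np.load("scene1.npz"));W=cloud(c)
for (u0,u1,v0,v1) in((325,342,160,185),(348,368,180,204)):
    print(W[v0:v1:2,u0:u1:2,2].round(0).astype(int))
im=c["img"][140:215,310:390];cv2.imwrite("pics/e.png",cv2.cvtColor(cv2.resize(im,None,fx=8,fy=8,interpolation=cv2.INTER_CUBIC),cv2.COLOR_RGB2BGR))
E
```

```text
[[                   6                  296                  302
                   301                  299                  301
                     1                  327 -9223372036854775808]
 [                  -1                    2                  295
                   297                  299                  315
                   317                  320                  327]
 [                   5                    1                    4
                   294                  299                  307
                   311                  313                  305]
 [                   7                    1                    1
                   288                  293                  298
                   289                  283                    0]
 [                   5                   -1                    3
                     2                  282                  285
                   283                  280                    4]
 [                  -1                    2                    2
                   269                  281            
[... 3437 characters left out ...]
    5                    1                    5
                     3                  252                  247
                     3                    3 -9223372036854775808
                     0]
 [                   2                    1                    2
                     1                    3                   -1
                     3                   -2                    3
                     1]
 [                   4                    4                    0
                     2                    4                    1
                     1                    3                   -1
                     3]]<stdin>:4: RuntimeWarning: invalid value encountered in cast
```

View pics/e.png

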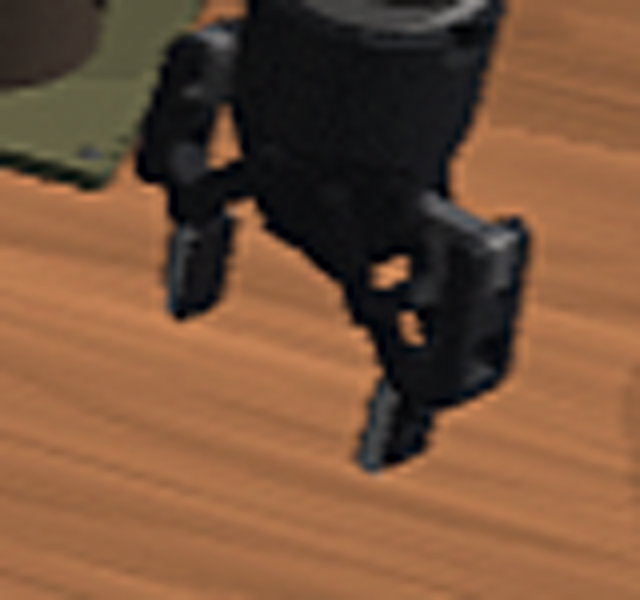

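The scene picture puts the open fingertips at (333,179) and (357,197), about z≈245. The reported TCP is at z=195, and opening should account for only 13 mm of that gap. Before descending I'll close the fingers in the air to see where the tips really are.

>>> arm_command(plan=[0,0,0,0,0,0,0,0,0,0,0,0,0,0,0,0,0,0,0,0,0,0,0,0,0,0,0,0], hand=26)

```text
clock: 2.4
tool_pos: [506.2, 251.5, 195.8]
ee_rot: [-180.0, 0.0, 57.7]
wrist_force: [-0.5, -0.0, 0.1]
finger_gap: 26.1
```

```bash
cat > tip.py <<'E'
from h import *
import sys
tag=sys.argv[1]
ob=get_obs();o=ob["tool_pos"];print(o,ob["ee_rot"],ob["finger_gap"])
a=np.radians(ob["ee_rot"][2]);x=np.array([np.cos(a),np.sin(a)]);y=np.array([np.sin(a),-np.cos(a)])
c=snap("scene","scene"+tag);W=cloud(c)-[0,0,1.8];W=W.reshape(-1,3);d=W-o
L=np.c_[d[:,:2]@x,d[:,:2]@y,d[:,2]]
L=L[(np.hypot(L[:,0],L[:,1])<80)&(L[:,2]>-30)]
for z0 in range(-30,110,8):
    q=L[(L[:,2]>z0)&(L[:,2]<=z0+8)]
    if len(q): print("z rel tcp",z0,len(q),"x",q[:,0].min().round(1),q[:,0].max().round(1),"y",q[:,1].min().round(1),q[:,1].max().round(1))
K=c["intrinsics"];p=K@(np.linalg.inv(c["world_from_camera"])@np.r_[o,1])[:3];u,v=(p[:2]/p[2]).astype(int)
im=c["img"][max(0,v-60):v+40,u-50:u+50];cv2.imwrite(f"pics/tip{tag}.png",cv2.cvtColor(cv2.resize(im,None,fx=6,fy=6,interpolation=cv2.INTER_CUBIC),cv2.COLOR_RGB2BGR))
E
python3 tip.py 2
```

```text
[506.17685122 251.46389465 195.80402697] [-1.79999713e+02  1.80244834e-05  5.76925209e+01] 26.13607947234911
z rel tcp 34 19 x -25.8 22.6 y -9.8 9.1
z rel tcp 42 35 x -26.3 25.7 y -10.2 11.0
z rel tcp 50 41 x -26.8 27.2 y -11.4 10.4
z rel tcp 58 39 x -24.1 27.1 y -9.9 10.4
z rel tcp 66 35 x -26.0 26.7 y -12.8 10.6
z rel tcp 74 33 x -35.4 38.9 y -10.9 12.9
z rel tcp 82 89 x -48.9 46.6 y -14.4 13.1
z rel tcp 90 68 x -52.4 50.5 y -11.6 12.6
z rel tcp 98 75 x -53.0 53.3 y -16.8 16.3
z rel tcp 106 89 x -58.4 57.5 y -17.3 18.0
```

View pics/tip2.png

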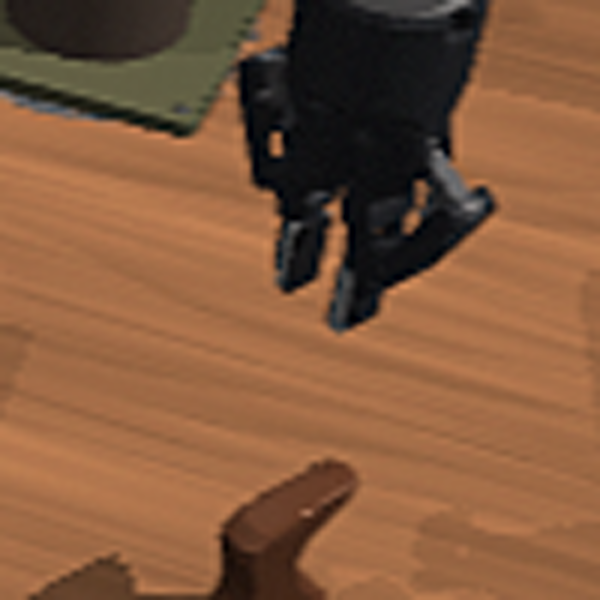

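The closed fingertips are also about 35 mm above the reported TCP, and centred sideways. So the real tip is roughly reported z + 35, and I'll go by vision for heights. I'm opening and descending partway, to a height that is safe under either reading, then looking again.

>>> arm_command(plan=[0,0,0,0,0,0,0,0,0,0,0,0,0,0,0,0,0,0,0,0,1,2,15,0,0,0,30,0,0,0,35,0,0,0,30,0,0,0,25,0,0,0,15,0,0,0,0,0], hand=85)

```text
clock: 3.65
tool_pos: [506.4, 250.4, 43.4]
ee_rot: [-179.8, 0.3, 57.7]
wrist_force: [0.4, 0.4, -0.4]
finger_gap: 84.8
```

>>> arm_command(plan=[0,0,0,0,0,0,0,0])

```text
clock: 3.85
tool_pos: [509.5, 251.7, 47.0]
ee_rot: [179.9, -0.1, 57.7]
wrist_force: [0.2, -0.0, -0.3]
finger_gap: 85.2
```

```bash
python3 tip.py 3
```

```text
[509.4676986  251.72224817  46.95277799] [ 1.79922136e+02 -1.07450221e-01  5.76976172e+01] 85.21189412223129
z rel tcp -30 70 x -15.1 13.8 y -44.3 43.5
z rel tcp -22 59 x -14.3 13.7 y -41.4 37.0
z rel tcp -14 41 x -10.1 13.9 y -28.6 23.7
z rel tcp -6 31 x -11.5 13.7 y -22.7 19.3
z rel tcp 2 22 x -9.3 13.6 y -15.6 16.6
z rel tcp 10 18 x -11.4 14.1 y -14.8 16.8
z rel tcp 18 22 x -10.6 13.8 y -16.1 18.6
z rel tcp 26 19 x -3.4 13.8 y -18.9 21.9
z rel tcp 34 33 x -8.3 13.1 y -23.1 23.2
z rel tcp 42 58 x -15.0 13.5 y -26.0 21.6
z rel tcp 50 105 x -49.0 50.3 y -49.8 11.5
z rel tcp 58 32 x -56.3 55.8 y -27.5 9.6
z rel tcp 66 29 x -55.5 56.8 y -12.3 10.2
z rel tcp 74 29 x -56.3 55.7 y -9.8 10.3
z rel tcp 82 23 x -51.6 57.1 y -12.5 10.0
z rel tcp 90 32 x -73.2 73.0 y -9.4 12.3
z rel tcp 98 88 x -72.3 74.5 y -14.1 13.6
z rel tcp 106 75 x -72.5 73.4 y -13.9 16.7
```

View pics/tip3.png

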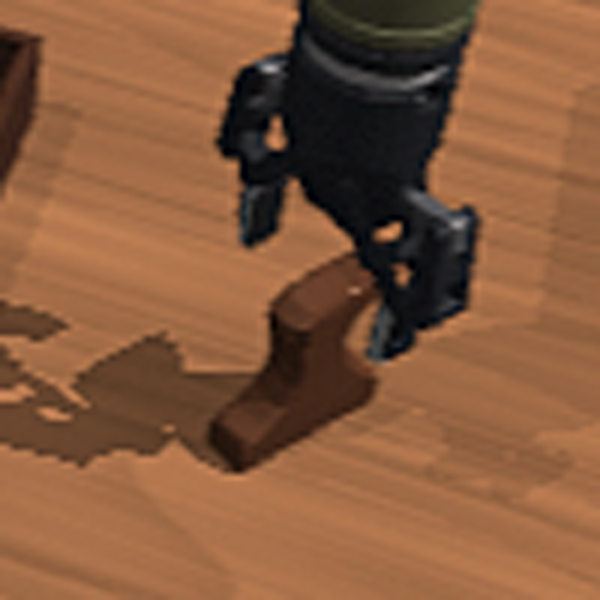

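Vision agrees again: open tips at z≈95, gripper centred on the grip, jaws square. Descending 37 mm more puts the real tips at about z=44 and the grasp point at about 63, then I close.

>>> arm_command(plan=[0,0,7,0,0,0,10,0,0,0,10,0,0,0,7,0,0,0,3,0,0,0,0,0,0,0,0,0])

```text
clock: 4.6
tool_pos: [508.5, 251.3, 8.7]
ee_rot: [-180.0, 0.0, 57.7]
wrist_force: [-0.5, 0.5, -0.4]
finger_gap: 85.0
```

```bash
python3 tip.py 4
```

```text
[508.46611324 251.29826166   8.69231011] [-1.79996304e+02  6.24076769e-03  5.76973311e+01] 85.00266696525625
z rel tcp -22 1 x -25.2 -25.2 y 54.1 54.1
z rel tcp -14 1081 x -78.0 79.8 y -77.4 79.5
z rel tcp -6 91 x -76.0 72.5 y -51.9 77.3
z rel tcp 2 36 x -12.6 14.3 y -25.7 45.6
z rel tcp 10 67 x -12.7 14.6 y -42.4 44.8
z rel tcp 18 56 x -12.4 14.2 y -33.9 37.7
z rel tcp 26 39 x -9.3 14.6 y -23.1 22.0
z rel tcp 34 24 x -11.5 14.1 y -13.7 18.1
z rel tcp 42 28 x -49.9 14.5 y -13.9 16.5
z rel tcp 50 36 x -55.1 52.7 y -11.9 17.1
z rel tcp 58 44 x -54.6 56.6 y -17.3 20.3
z rel tcp 66 48 x -55.7 56.3 y -12.9 21.3
z rel tcp 74 55 x -53.9 55.6 y -9.8 24.6
z rel tcp 82 92 x -62.3 56.1 y -32.7 22.2
z rel tcp 90 36 x -69.2 68.2 y -16.8 12.9
z rel tcp 98 87 x -73.9 74.0 y -13.0 12.8
z rel tcp 106 71 x -70.6 74.1 y -15.4 16.5
```

View pics/tip4.png

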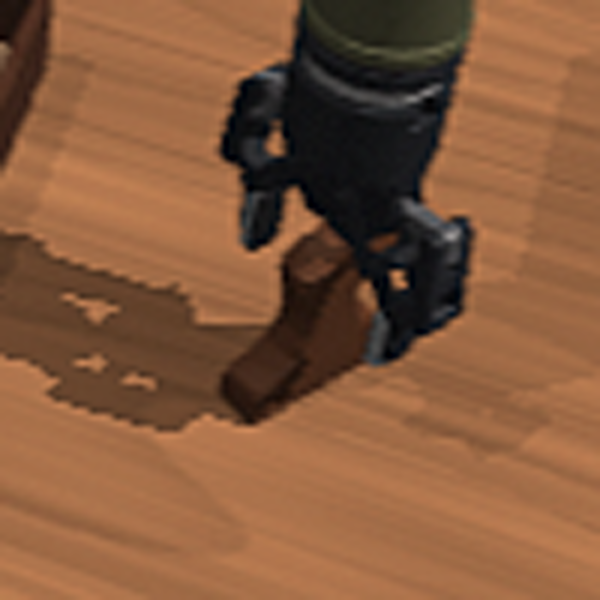

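The open fingers straddle the grip, tips at z≈57, and they will swing forward to about 44. Closing now.

>>> arm_command(plan=[0,0,0,0,0,0,0,0,0,0,0,0,0,0,0,0,0,0,0,0,0,0,0,0,0,0,0,0,0,0,0,0,0,0,0,0], hand=0)

```text
clock: 5.55
tool_pos: [508.7, 251.4, 9.1]
ee_rot: [180.0, -0.0, 57.7]
wrist_force: [-0.2, 0.8, 3.8]
finger_gap: 25.1
```

```bash
python3 tip.py 5
```

```text
[508.73346884 251.42848116   9.07949628] [ 1.79974836e+02 -3.40786345e-02  5.76987744e+01] 25.129786105497658
z rel tcp -22 2 x -13.7 13.8 y 71.5 78.8
z rel tcp -14 1115 x -79.1 79.5 y -79.6 79.1
z rel tcp -6 93 x -78.6 78.8 y -74.1 75.5
z rel tcp 2 47 x -11.9 14.0 y -43.1 45.7
z rel tcp 10 66 x -12.2 14.7 y -44.3 44.2
z rel tcp 18 50 x -13.9 14.6 y -34.9 31.4
z rel tcp 26 28 x -11.0 14.6 y 4.6 22.5
z rel tcp 34 20 x -19.7 19.9 y 6.9 17.8
z rel tcp 42 23 x -25.5 25.6 y 1.9 16.6
z rel tcp 50 30 x -27.5 28.0 y -9.7 18.3
z rel tcp 58 28 x -25.9 27.4 y -3.7 19.7
z rel tcp 66 17 x -21.6 26.2 y 3.6 21.8
z rel tcp 74 38 x -39.9 40.9 y 3.6 23.2
z rel tcp 82 103 x -46.5 44.4 y -13.8 24.0
z rel tcp 90 48 x -47.2 48.1 y -13.2 11.8
z rel tcp 98 54 x -56.0 53.6 y -19.7 15.6
z rel tcp 106 56 x -56.8 57.3 y -19.0 17.3
```

View pics/tip5.png

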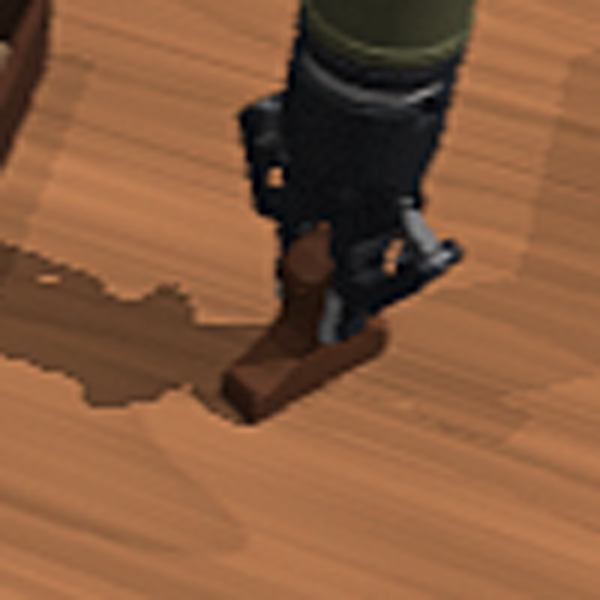

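It's gripped, with a gap of 25 mm. I'll lift 130 mm and check that it hangs level.

>>> arm_command(plan=[0,0,-4,0,0,0,-10,0,0,0,-16,0,0,0,-20,0,0,0,-20,0,0,0,-20,0,0,0,-18,0,0,0,-12,0,0,0,-7,0,0,0,-3,0,0,0,0,0,0,0,0,0])

```text
clock: 6.8
tool_pos: [507.8, 251.0, 138.0]
ee_rot: [-179.9, 0.1, 57.7]
wrist_force: [0.1, -0.4, -0.3]
finger_gap: 25.3
```

```bash
sed -i 's/L\[:,2\]>-30/L[:,2]>-50/;s/range(-30/range(-50/' tip.py; python3 tip.py 6; python3 -c "
from cell import *
o=get_obs();print(o['joints'],o['wrist_force'],o['moment'])"
```

```text
[507.77132532 251.00780369 137.98678533] [-1.79946374e+02  7.94317473e-02  5.77000649e+01] 25.26189173905424
z rel tcp -18 1 x 11.5 11.5 y 20.2 20.2
z rel tcp -10 47 x -13.4 13.9 y -47.2 46.2
z rel tcp -2 56 x -12.2 14.5 y -46.0 45.5
z rel tcp 6 71 x -12.2 14.3 y -45.6 45.2
z rel tcp 14 79 x -12.4 14.4 y -42.5 42.8
z rel tcp 22 44 x -11.2 14.2 y -29.8 29.9
z rel tcp 30 28 x -12.2 18.5 y 6.9 19.7
z rel tcp 38 30 x -19.1 24.9 y 0.3 17.3
z rel tcp 46 32 x -25.3 26.2 y -6.6 17.9
z rel tcp 54 34 x -25.2 26.8 y -8.0 19.1
z rel tcp 62 33 x -26.7 26.7 y -6.0 21.8
z rel tcp 70 32 x -23.5 27.8 y 4.4 23.2
z rel tcp 78 81 x -40.6 44.1 y -30.0 23.4
z rel tcp 86 117 x -51.7 46.9 y -35.4 14.8
z rel tcp 94 57 x -56.6 50.6 y -14.5 14.5
z rel tcp 102 74 x -56.4 55.3 y -16.0 16.8
[ 2.20336241e+01  1.98122748e+01  9.19463178e+01 -1.30064106e-04
  6.83502621e+01 -3.56630390e+01] [-0.12893666  0.20734655 -1.85491654] [-0.03038636  0.03938188  0.03211977]
```

View pics/tip6.png

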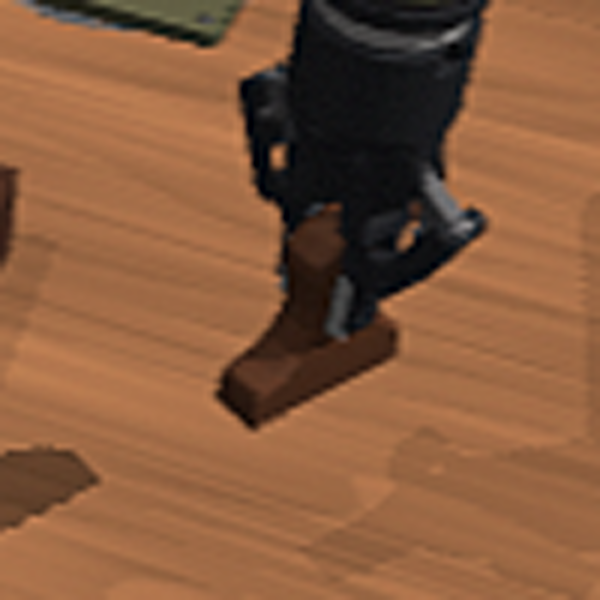

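The handle hangs level, its underside about 9 mm below the reported TCP, so at z≈129. I'll turn -46.6° and carry it over the toolbox, whose rim is at 62. The path passes x≈480 and stays clear of the mallet at x≈613.

>>> arm_command(plan=[0,0,0,-4,0,0,0,-7,0,0,0,-8,0,0,0,-8,0,0,0,-8,0,0,0,-7,0,0,0,-4.6,-7.5,-2.8,0,0,-17,-6.2,0,0,-26.2,-9.6,0,0,-33.8,-12.4,0,0,-37.6,-13.8,0,0])

```text
clock: 8.05
tool_pos: [494.3, 119.9, 138.5]
ee_rot: [-180.0, 0.0, 104.3]
wrist_force: [0.3, 0.3, -0.4]
finger_gap: 25.1
```

>>> arm_command(plan=[-37.6,-13.8,0,0,-37.6,-13.8,0,0,-37.6,-13.8,0,0,-37.6,-13.8,0,0,-37.6,-13.8,0,0,-37.6,-13.8,0,0,-37.6,-13.8,0,0,-33.8,-12.4,0,0,-28.2,-10.3,0,0,-20.7,-7.6,0,0,-13.1,-4.8,0,0,-6.6,-2.4,0,0])

```text
clock: 9.25
tool_pos: [454.3, -266.9, 138.6]
ee_rot: [-180.0, -0.0, 104.1]
wrist_force: [-0.1, -0.5, -0.8]
finger_gap: 25.4
```

>>> arm_command(plan=[0,0,0,0,0,0,0,0,0,0,0,0])

```text
clock: 9.55
tool_pos: [455.4, -264.3, 138.8]
ee_rot: [-180.0, -0.0, 104.4]
wrist_force: [-0.3, -0.9, -0.8]
finger_gap: 25.4
```

```bash
python3 tip.py 7; python3 - <<'E'
from h import *
snap("top","top7")
a=cv2.imread('pics/scene7.png')[100:270,130:300];b=cv2.imread('pics/top7.png')[110:280,260:430]
cv2.imwrite('pics/d7.png',cv2.resize(np.hstack([a,b]),None,fx=2.3,fy=2.3,interpolation=cv2.INTER_CUBIC))
E
```

```text
[ 455.37774944 -264.31899137  138.75010923] [-1.79989586e+02 -3.93159317e-02  1.04356267e+02] 25.35650134952408
z rel tcp -10 26 x -9.4 15.1 y -39.8 48.1
z rel tcp -2 38 x -11.3 15.4 y -40.4 47.8
z rel tcp 6 44 x -13.1 15.4 y -43.6 46.0
z rel tcp 14 45 x -10.2 15.7 y -31.0 43.1
z rel tcp 22 27 x -10.9 15.6 y -8.8 29.9
z rel tcp 30 27 x -11.4 19.3 y 1.2 22.0
z rel tcp 38 25 x -17.7 25.5 y 5.2 19.3
z rel tcp 46 34 x -24.2 26.3 y -3.1 18.2
z rel tcp 54 28 x -25.3 27.9 y -1.9 20.0
z rel tcp 62 33 x -23.9 27.9 y -4.7 24.3
z rel tcp 70 30 x -24.5 28.7 y 4.1 25.7
z rel tcp 78 68 x -40.1 42.5 y -14.8 22.9
z rel tcp 86 102 x -45.6 47.0 y -14.4 19.7
z rel tcp 94 45 x -50.4 51.1 y -13.7 14.9
z rel tcp 102 61 x -55.5 55.4 y -21.7 19.6
```

View pics/d7.png

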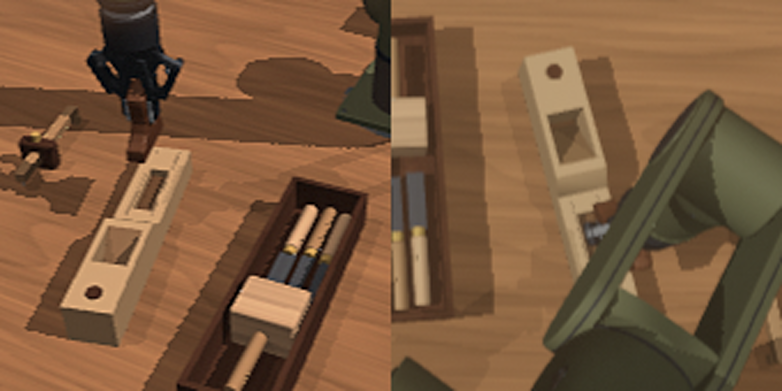

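The handle is above the mortise with its horn toward the heel. I'll lower it 55 mm, leaving a gap of about 31 mm, and measure handle against plane within the same view so the calibration bias cancels.

>>> arm_command(plan=[0,0,4,0,0,0,8,0,0,0,10,0,0,0,10,0,0,0,10,0,0,0,8,0,0,0,4,0,0,0,1,0,0,0,0,0,0,0,0,0,0,0,0,0])

```text
clock: 10.75
tool_pos: [455.8, -265.8, 84.3]
ee_rot: [180.0, 0.0, 104.3]
wrist_force: [-0.1, -0.5, -0.7]
finger_gap: 25.4
```

```bash
cat > rel.py <<'E'
from h import *
import sys
tag=sys.argv[1]
ob=get_obs();o=ob["tool_pos"];print(o.round(1) if hasattr(o,'round') else o,np.round(ob["ee_rot"],2),np.round(ob["finger_gap"],1))
psi=ob["ee_rot"][2];a=np.radians(psi);x=np.array([np.cos(a),np.sin(a)]);y=np.array([np.sin(a),-np.cos(a)])
Ls=[]
for k in range(4):
    c=snap("scene","scene"+tag);W=cloud(c)-[0,0,1.8];W=W.reshape(-1,3);d=W-o
    Ls.append(np.c_[d[:,0]*y[0]+d[:,1]*y[1], d[:,0]*x[0]+d[:,1]*x[1], W[:,2]])
L=np.vstack(Ls); L=L[~np.isnan(L[:,0])]  # cols: forward(mortise x), left(mortise y), height
def pl(q,dep,ind,lab):  # robust linear fit q[dep]=a+b*q[ind]
    A=np.c_[np.ones(len(q)),q[:,ind]];m=np.ones(len(q),bool)
    for _ in range(6):
        s=np.linalg.lstsq(A[m],q[m][:,dep],rcond=None)[0];r=q[:,dep]-A@s;m=np.abs(r)<max(2.0*np.std(r[m]),.8)
    print(lab,"n",m.sum(),"val0",s[0].round(2),"slope deg",np.degrees(np.arctan(s[1])).round(2),"sd",np.std(r[m]).round(2))
    return s
base=o[2]-9
# handle left side wall of foot
q=L[(np.abs(L[:,0])<40)&(L[:,1]>10)&(L[:,1]<20)&(L[:,2]>base+4)&(L[:,2]<base+18)]; pl(q,1,0,"handle left wall (=13)")
q=L[(np.abs(L[:,1])<10)&(L[:,0]>38)&(L[:,0]<55)&(L[:,2]>base+3)&(L[:,2]<base+16)]; pl(q,0,1,"handle front (=46)")
# plane left wall
q=L[(L[:,0]>-100)&(L[:,0]<270)&(L[:,1]>28)&(L[:,1]<45)&(L[:,2]>8)&(L[:,2]<40)]; pl(q,1,0,"plane left wall (=35)")
q=L[(np.abs(L[:,1])<30)&(L[:,0]>265)&(L[:,0]<290)&(L[:,2]>8)&(L[:,2]<58)]; pl(q,0,1,"plane toe (=275)")
q=L[(L[:,0]>100)&(L[:,0]<130)&(L[:,1]>-34)&(L[:,1]<30)&(L[:,2]>55)&(L[:,2]<75)];print("toe top z",np.median(q[:,2]))
q=L[(L[:,0]>52)&(L[:,0]<70)&(L[:,1]>-30)&(L[:,1]<30)&(L[:,2]>38)&(L[:,2]<50)];print("deck z front of mortise",len(q),np.median(q[:,2]) if len(q) else 0)
q=L[(np.abs(L[:,0])<46)&(np.abs(L[:,1])<20)&(L[:,2]>base-12)&(L[:,2]<base+16)];print("handle lowest z pct",np.percentile(q[:,2],[0,1,2,5]).round(1),"expect",round(base,1))
np.save("L"+tag,L)
c=snap("top","top"+tag)
a=cv2.imread(f'pics/scene{tag}.png')[120:240,130:250];b=cv2.imread(f'pics/top{tag}.png')[130:250,290:410]
cv2.imwrite(f'pics/d{tag}.png',cv2.resize(np.hstack([a,b]),None,fx=3.3,fy=3.3,interpolation=cv2.INTER_CUBIC))
E
python3 rel.py 8
```

```text
[ 455.8 -265.8   84.3] [1.7996e+02 5.0000e-02 1.0430e+02] 25.4
handle left wall (=13) n 90 val0 14.34 slope deg -0.11 sd 0.54
handle front (=46) n 63 val0 45.11 slope deg 2.39 sd 1.29
plane left wall (=35) n 1005 val0 36.57 slope deg -0.01 sd 0.51
plane toe (=275) n 657 val0 274.05 slope deg 0.31 sd 0.82
toe top z 64.05772376838094
deck z front of mortise 243 43.626137698213554
handle lowest z pct [72.7 74.1 74.8 75.6] expect 75.3
```

View pics/d8.png

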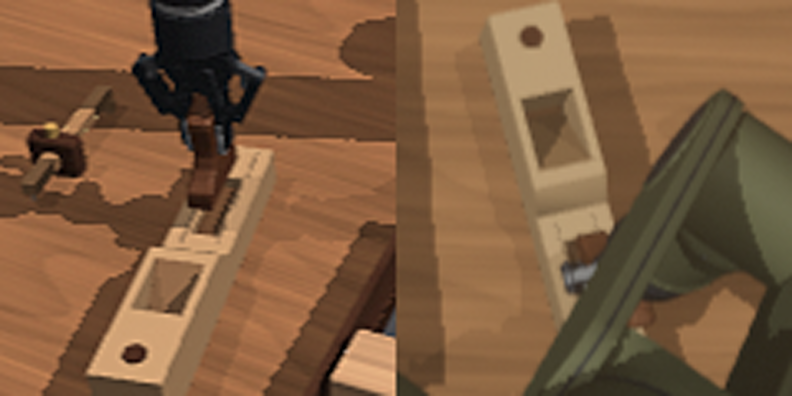

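Relative to the plane in the same view, the handle is 0.2 mm off sideways, about 0 mm fore-aft and 0.1° off in yaw. The gap is about 31 mm, so I'll lower 13 mm.

>>> arm_command(plan=[0,0,3,0,0,0,4,0,0,0,4,0,0,0,2,0,0,0,0,0,0,0,0,0,0,0,0,0,0,0,0,0,0,0,0,0])

```text
clock: 11.9
tool_pos: [455.6, -265.6, 71.0]
ee_rot: [180.0, 0.0, 104.3]
wrist_force: [0.2, -0.2, -1.0]
finger_gap: 25.2
```

```bash
python3 rel.py 9; python3 - <<'E'
import numpy as np
L=np.load("L9.npy")
q=L[(abs(L[:,1])<12)&(L[:,2]>27)&(L[:,2]<36)&(abs(L[:,0])<80)];print("mortise floor x",np.percentile(q[:,0],[1,50,99]) if len(q) else 0,len(q))
# scene0 mortise-independent: lower-height handle extents and gap
for lo,hi in((56,60),(60,62),(62,64),(64,68),(68,74),(74,80)):
    q=L[(abs(L[:,1])<18)&(L[:,2]>lo)&(L[:,2]<hi)&(abs(L[:,0])<56)]
    if len(q):print(lo,hi,len(q),np.percentile(q[:,0],[1,99]).round(1),np.percentile(q[:,1],[1,99]).round(1))
q=L[(abs(L[:,1]-14.3)<2)&(L[:,2]>50)&(L[:,2]<75)]
for f0 in range(-45,46,15):
    r=q[(q[:,0]>f0)&(q[:,0]<f0+15)]
    if len(r)>3:print("left wall bottom at fwd",f0,len(r),np.percentile(r[:,2],3).round(1))
E
```

```text
[ 455.6 -265.6   71. ] [1.7999e+02 1.0000e-02 1.0430e+02] 25.2
handle left wall (=13) n 99 val0 14.39 slope deg -0.2 sd 0.62
handle front (=46) n 64 val0 44.86 slope deg 1.29 sd 1.39
plane left wall (=35) n 1022 val0 36.35 slope deg -0.01 sd 0.54
plane toe (=275) n 703 val0 274.25 slope deg -0.01 sd 0.98
toe top z 63.875438004158994
deck z front of mortise 250 43.665278007119426
handle lowest z pct [58.7 60.4 60.6 61.3] expect 62.0
mortise floor x [-51.33424845   7.23030669  35.22269266] 245
56 60 2 [-21.6  24. ] [12.6 13.1]
60 62 12 [-18.   44.4] [ 0.7 14.1]
62 64 24 [-45.1  45.9] [-8.1 14.8]
64 68 56 [-44.6  49. ] [-8.5 16.1]
68 74 97 [-47.6  47.5] [-11.2  15.9]
74 80 97 [-39.5  48.5] [-12.2  15.9]
left wall bottom at fwd -45 16 63.1
left wall bottom at fwd -30 17 59.8
left wall bottom at fwd -15 18 61.9
left wall bottom at fwd 0 22 61.0
left wall bottom at fwd 15 25 61.6
left wall bottom at fwd 30 17 63.8
left wall bottom at fwd 45 7 64.9
```

View pics/d9.png

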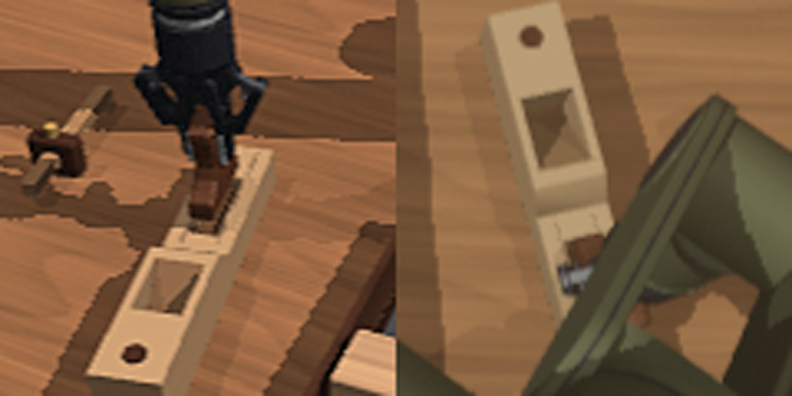

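The final picture shows the handle upright over the mortise, with its foot around (208,205) in the left crop and its horn toward the heel. Offsets are within about 1 mm and the underside is at z≈62 over a 44 mm deck. Handing in.

```bash
python3 -c "
from cell import *
o=get_obs();print(o['tool_pos'],o['finger_gap'],o['clock'],o['qd']);print(hand_in())"
```

```text
[ 455.52055095 -265.52129744   70.880724  ] 25.386164838599687 12.15 [-0.12330671 -0.03003051 -0.02585417 -0.00781173  0.04396037 -0.00398015]
the job is handed in; nothing more can be done
None
```

I picked the handle up across its flat sides, lifted it clear, carried it over the toolbox and stopped it above the mortise with the horn towards the heel. I handed in at 12.15 s with the handle still held (finger gap 25.4 mm).

**Last checks** (handle against plane in the same scene view):
- **Sideways and yaw:** about 0 mm off sideways and about 0.2° off in yaw.
- **Fore-aft:** within about 1 mm. The handle's front face gave a noisy reading (1.3 mm scatter).
- **Clear air:** about 18 mm. The tool height puts the underside at 62 mm above the bench, and depth gave 60.4 to 61.3 mm, over a deck measured at about 43.7 mm.
- **Steadiness and contact:** the arm was still, and wrist force readings stayed under 4 N. The underside crossed the toolbox at about 129 mm, on a path well clear of the mallet. I took no pictures during the crossing itself.

**What disagreed:**
- **Tool height:** the reported TCP sat about 35 mm below the fingertips seen in the depth images, so I set the grasp height from the images. After that I worked only from height differences.
- **Camera calibration:** the two cameras differed by about 4 mm in y and 3 mm in height.
- **Top camera:** the arm hid most of the handle at the end, so the final fit rests mainly on the scene camera.

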